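# Close a rivet can: sealing disk, then screw ring

### The job

Close the white can that stands in the bench clamp so that it can be packed: first lay the loose sealing disk fully down in the can's mouth, knob up, and let go of it, then put the steel screw ring over it, ears level, and screw it down clockwise until it comes up against its stop and holds the disk down. Feel your way and never force it: the ring, the disk and the can must not be pressed or twisted hard. Leave the other things on the bench where they are, and let go at the end.

Things in the scene. Friction and masses are not known exactly. Their poses are not given: they have to be found in the camera images.
- clamp: Green bench clamp, fixed: plate 140 x 150 x 12 mm, jaws (tops at 48 mm) on its +y and -y sides. Origin: centre of underside, on the table; z up. It holds a white can fast and upright: 72 mm across up to 62 mm height, shoulder to 68 mm, then a neck. HIDDEN: the can's axis stands up to 3.5 mm off the clamp's z axis along x and y, and the can is turned up to 0.26 rad either way: feel or look for it.
- mouth (a point): Nominal mouth centre on the clamp's z axis at the flat rim, 95 mm above the table; axes as the clamp. Neck 43.6 mm across (rim's outer edge chamfered 2 mm), mouth 38 mm across. In the mouth, 4 mm under the rim, is a sprung seat for the disk; it gives up to 4 mm (2 N to start it, then 2.5 N per mm).
- entry (a point): Nominal centre of the ring's underside when dropped on, 85 mm up. Its x axis shows where the ring's x axis (ears; either way round) must point to drop: 75 deg anticlockwise from above of the clamp's x; 8 deg play each way about the can's true angle. Else the ring's lugs stop on the neck's 2 ridges or 2 raised lands (all 51.6 mm across) with its underside 89 to 94 mm up.
- home (a point): Nominal centre of the ring's underside when home, 82.5 mm up; its x axis shows where the ring's x (ears) points then, if the can is not turned. From entry, turning about 75 deg clockwise from above draws the ring down 2.5 mm against the spring to a solid stop; it must be let sink as it turns. Turning takes under 0.3 N m; over 1 N m at the stop is forcing. Friction holds it.
- disk: Aluminium sealing disk, 60 g, knob up: plate 35.6 mm across (lower edge chamfered), 5 mm thick; step 33 mm across up to 8 mm; upright round knob 12 mm across from 8 to 28 mm, to grip. Origin: centre of underside, z up. 1.2 mm clearance all round in the mouth. Underside above the table: 91 mm when lying on the seat, about 88.5 mm with the ring home, 95 mm on the rim.
- ring: Steel screw ring, 70 g, flange up: 62 mm across, 17 mm high; flange 3 mm thick with a 27 mm opening that passes the disk's knob. Ears stick out at +x and -x (79 mm overall, 10 mm wide, 7 to 13 mm up); below them inside are 2 lugs (13 mm wide, bottom 4 mm, 46.4 mm apart). Grip across the round, square to the ears. Origin: centre of underside, z up. 1.2 mm play around the neck.
- pliers_a: Bystander, leave alone: pliers with green handles, 170 mm long, lying flat.
- pliers_b: Bystander, leave alone: a second pair of the same pliers.
- tape_roll: Bystander, leave alone: roll of packing tape lying flat, 96 mm across, 24 mm high, wide hole; not the screw ring.
- carton: Bystander, leave alone: small cardboard carton 100 x 75 x 45 mm.
- driver: Bystander, leave alone: screwdriver 190 mm long, lying.
- tub: Bystander, leave alone: shallow white open tub, 80 mm across, 35 mm high.
- bottle: Bystander, leave alone: amber bottle, 60 mm across, 150 mm high.
There are look-alikes about, which are no part of the job. Several things have the shape of the ring; the one meant has the colours described above.

How it is judged:
By the outcome, as a careful person would: the job done as asked, in the order asked, and still so for the second after the job is handed in, with the robot touching nothing.
It also fails if it takes over 72 s, if anything falls off the work surface, if the arm or the gripper's body presses on something with over 40 N, if the wrist force passes 120 N, or if a joint passes its speed limit or range.

### The arm

A 7-joint arm with a two-finger parallel gripper is mounted at the origin on the work surface. World frame = base frame: x ahead of the robot, y to its left, z up, the work surface at z = 0. Lengths are in m, angles in rad, forces in N, time in s.
With the tool pointing down it reaches from about 0.4 to 0.9 m from the base axis. Payload 5.6 kg.
Tool frame: the origin (TCP) lies midway between the tips of the shut fingers; the grasp point (between the pads) lies 19 mm behind it; z points along the fingers, y is the line along which they close (so a half turn about z gives the same grasp; the last joint's range is limited). The gripper opens to 92 mm and grips with 3 to 60 N. Pads are 20 mm wide; open, the fingers measure 128 mm over their backs; the gripper's body (75 mm by 189 mm) begins 69 mm behind the grasp point.
Start: joints at [-1.353, 0.468, -0.012, 1.603, 0.006, 1.071, -0.056], TCP at [0.168, 0.628, 0.215] pointing down, gripper open.
Joint ranges: [-2.53, 2.53], [-0.31, 2.02], [-1.57, 1.55], [0.28, 2.44], [-1.29, 4.43], [0.15, 1.84], [-2.92, 2.92]. Speed limits (rad/s): [2.57, 2.57, 3.14, 3.14, 3.14, 3.14, 3.14].

### API

Orientations are given as a 3x3 rotation matrix whose columns are the frame's x, y, z axes.
In Python, from station import env, effector, solver, viewer, workorder, search_frame, tip_of gives the robot as it stands. Calls block until the motion is done:
- env.reach(position, orientation): joint-space move of the TCP to a pose.
- env.movel(position, frame=None, rate=0.15): straight line of the TCP; frame=None keeps the orientation; rate is the mean speed in m/s.
- env.goto_joints(angles): joint-space move.
- effector.release() and effector.grasp(squeeze=None): open the fingers fully, or close them until they stop; squeeze is the grip in N (None keeps the last).
- env.pause(seconds).
- solver.inverse_kinematics(position, orientation): joint angles nearest the present ones, or None.
- env.sense(): the state.
- viewer.read_camera(name): name is "scene" or "top" or "wrist"; returns (picture, depth): 420x560x3 uint8, red, green, blue; 420x560 float32, m along the optical axis (not along the pixel's ray), 0 where there is no reading.
- viewer.camera_info(name): a dict with "intrinsics" (3x3 intrinsics, pixels), "eye" and "rotation" of the camera in the world; the wrist camera has in their place "T_tool_cam" (4x4, takes a point from camera to tool coordinates, whose origin is the TCP and whose axes are the flange's). Camera axes: x right, y up, looking along -z (the intrinsics and any distortion apply to the point x, -y, -z); pixel columns grow to the right and rows downward; lengths in m; the calibration is good to about 2 mm. The wrist camera is an equidistant fisheye: a pixel r from the principal point sees the ray r / f radians off the axis. A picture is of the moment at which its call begins: read the wrist's pose just before it. camera_info takes no time and is no camera call.
A pose or a line that the arm cannot do raises env.PlanningError and nothing moves.
- workorder.finish_job(): hands the job in; it is judged then, once.
Trained networks look in the newest picture that a camera, given by its name, has taken for a name from the list of things; names that differ only in an ending like _2 or _b are one class to them, and where a whole thing is asked for, a point or a joint stands for the part that bears it (a point fixed in the world has none). Each returns a list of dicts, best first, with "score" (0 to 1); they miss things now and then, are a little off and sometimes report something else, mostly with a low value. They report only what shows in the picture. A call takes as long as a camera call. They do not tell look-alikes from the thing itself.
- search_frame(camera, name): "at" ([x, y, z] in m, in world coordinates, good to about 4 mm: the middle of the surface that is visible of it).
- tip_of(camera, name): "at" ([x, y, z] in m, in world coordinates, good to about 4 mm: a listed point, or the origin of a listed thing).
The state is a dict: "t": time; "joint_positions": joint angles; "joint_velocities": joint speeds; "tau": joint torques, N m; "ee_pos": TCP position; "tcp_rot": TCP orientation; "wrist_force": force on the tool from outside, world axes, zero at the start; "moment": the same for the moment, N m; "gripper_width": finger opening in m; "grasp_force": force on a finger pad.
Only numpy, scipy, OpenCV 4.12 (cv2) and the standard library are available. Lean on these libraries where they do the work, as an engineer would, in place of code of your own. Each camera call takes 0.05 s, during which the arm holds its last target. There are 200 camera calls.

## Working session

There is one attempt and no reset: what is moved stays moved. The work goes in short steps, each a Python script; the robot and the scene stay as the last script left them, time stands still between calls to the robot, and variables do not carry over. Pictures are saved under pics/ and viewed, at most 10 in all, crops included, and the job is handed in when it is done.

```bash
ls; mkdir -p pics; cat > h.py <<'E'
import numpy as np, cv2
from station import env, effector, solver, viewer, workorder, search_frame, tip_of
def cloud(name):
    s=env.sense(); img,d=viewer.read_camera(name); I=viewer.camera_info(name)
    K=np.array(I["intrinsics"]); h,w=d.shape
    u,v=np.meshgrid(np.arange(w),np.arange(h))
    x=(u-K[0,2])/K[0,0]; y=(v-K[1,2])/K[1,1]
    if name=="wrist":
        r=np.hypot(x,y); k=np.where(r>1e-6,np.tan(np.minimum(r,1.5))/np.maximum(r,1e-6),1); x=x*k;y=y*k
        P=np.stack([x*d,-y*d,-d],-1); T=np.array(I["T_tool_cam"])
        P=P@T[:3,:3].T+T[:3,3]; P=P@np.array(s["tcp_rot"]).T+np.array(s["ee_pos"])
    else:
        P=np.stack([x*d,-y*d,-d],-1)@np.array(I["rotation"]).T+np.array(I["eye"])
    P[d<=0]=np.nan
    return img,d,P
def save(n,img): cv2.imwrite("pics/"+n+".png",img[:,:,::-1])
E
python3 - <<'E'
from h import *
for c in ("top","scene"):
    i,d,P=cloud(c); save(c+"1",i); np.save(c+"P.npy",P); 
    for n in ("clamp","mouth","disk","ring","tape_roll"):
        if c=="top": print(n,[(np.round(q["at"],3).tolist(),round(q["score"],2)) for q in (tip_of if n=="mouth" else search_frame)(c,n)])
print({k:v for k,v in env.sense().items() if k in("t","ee_pos","wrist_force","gripper_width")})
print(viewer.camera_info("wrist"))
E
```

```text
pics
clamp [([0.502, -0.012, 0.015], 0.74)]
mouth [([0.511, -0.012, 0.093], 0.82)]
disk [([0.526, -0.227, 0.019], 0.69), ([0.472, 0.28, 0.009], 0.6)]
ring [([0.416, -0.3, 0.014], 0.87), ([0.528, -0.228, 0.02], 0.79), ([0.411, -0.191, 0.014], 0.76)]
tape_roll [([0.678, -0.233, 0.022], 0.56), ([0.765, 0.073, 0.1], 0.5)]
{'t': 0.35, 'ee_pos': array([0.16759535, 0.62791467, 0.21438702]), 'wrist_force': array([-0.41399452,  0.73728092, -0.78100356]), 'gripper_width': 0.09191200809072698}
{'intrinsics': array([[325.1922621 ,   0.        , 277.70445925],
       [  0.        , 325.1922621 , 207.44751884],
       [  0.        ,   0.        ,   1.        ]]), 'T_tool_cam': array([[ 4.73235608e-04,  9.65399295e-01,  2.60775724e-01,
         7.44307907e-02],
       [ 9.99999815e-01, -3.57026703e-04, -4.92999084e-04,
         4.90661382e-04],
       [-3.82837071e-04,  2.60775909e-01, -9.65399285e-01,
        -1.69867076e-01],
       [ 0.00000000e+00,  0.00000000e+00,  0.00000000e+00,
         1.00000000e+00]])}
```

View pics/top1.png

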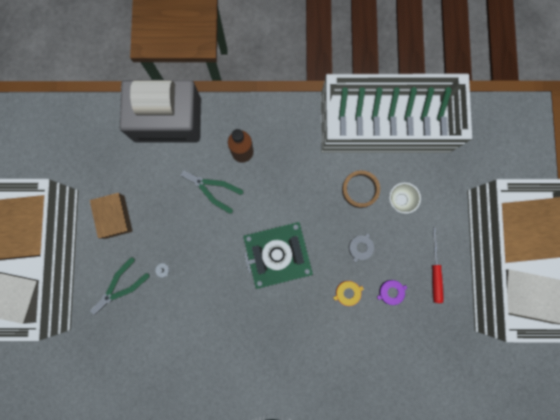

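View pics/scene1.png

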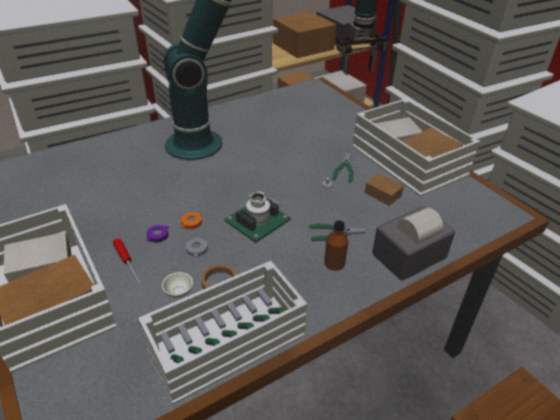

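Top view: clamp and can at about (278,255), grey ring at (362,248) among the look-alikes, yellow (349,293) and purple (393,292). The loose disk is at (162,270), close to the pliers at (125,280). The scene view shows the same layout. Next is a closer look at the disk with the wrist camera.

```bash
cat >> h.py <<'E'
def down(a): return np.array([[np.cos(a),np.sin(a),0],[np.sin(a),-np.cos(a),0],[0,0,-1.]])
def ik(p,a):
    return solver.inverse_kinematics(np.array(p),down(a))
E
python3 - <<'E'
from h import *
s=env.sense(); print(np.round(s["tcp_rot"],2))
for a in np.deg2rad([-180,-135,-90,-45,0,45,90,135]):
    q=ik([0.472,0.28,0.2],a); q2=ik([0.51,-0.012,0.12],a); q3=ik([0.528,-0.228,0.1],a)
    print(round(np.degrees(a)),*[None if k is None else np.round(k,2)[[0,6]] for k in(q,q2,q3)])
env.reach(np.array([0.472,0.28,0.20]),down(np.pi/2) if ik([0.472,0.28,0.2],np.pi/2) is not None else down(-np.pi/2))
i,d,P=cloud("wrist"); save("w1",i); np.save("w1P.npy",P); np.save("w1i.npy",i)
print([(np.round(q["at"],3).tolist(),round(q["score"],2)) for q in tip_of("wrist","disk")])
print(env.sense()["t"],np.round(env.sense()["tcp_rot"],2).tolist())
E
```

```text
[[-0.97  0.26 -0.  ]
 [ 0.26  0.97 -0.  ]
 [-0.   -0.   -1.  ]]
-180 [-0.7   1.02] [-0.43  1.76] [-0.16  2.33]
-135 [-0.58  1.75] [-0.3   2.46] [1.   2.17]
-90 [-0.46  2.49] [-0.99 -2.32] [-0.52 -1.91]
-45 [-1.54 -2.26] [-0.99 -1.54] [-0.43 -1.28]
0 [-1.14 -1.91] [-0.84 -1.02] [-0.39 -0.55]
45 [-1.03 -1.19] [-0.66 -0.42] [-0.36  0.19]
90 [-0.94 -0.45] [-0.58  0.3 ] [-0.32  0.92]
135 [-0.82  0.28] [-0.51  1.03] [-0.18  1.56]
[([0.469, 0.282, -0.003], 0.73), ([0.509, -0.013, 0.0], 0.49)]
2.1417 [[-0.0, 1.0, -0.0], [1.0, 0.0, 0.0], [0.0, -0.0, -1.0]]
```

View pics/w1.png

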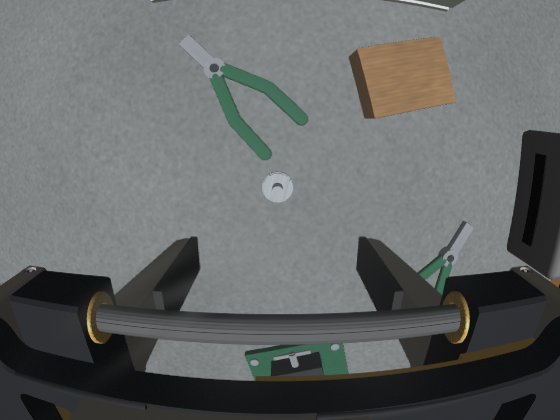

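The wrist view shows the disk at (278,187), knob up. The nearest pliers handle ends at (265,155), clear of both finger landing spots to the left and right. I'll locate the knob, grasp it, lift, and look at the can.

```bash
python3 - <<'E'
from h import *
P=np.load("w1P.npy")
r=np.hypot(P[...,0]-.47,P[...,1]-.281)<.03
for lo,hi in((.022,.035),(.006,.035)):
    Q=P[r&(P[...,2]>lo)&(P[...,2]<hi)]; print(len(Q),Q.min(0),Q.max(0),Q.mean(0))
Q=P[r&(P[...,2]>.022)]; c=Q.mean(0)[:2]; 
tab=P[(np.hypot(P[...,0]-.47,P[...,1]-.281)<.05)&~r][:,2]; z0=np.nanmedian(tab); print("table",z0)
A=P[r&(P[...,2]>.003)&(P[...,2]<.012)]; (cx,cy),rad=cv2.minEnclosingCircle((A[:,:2]*1000).astype(np.float32)); print("plate",cx,cy,rad)
E
```

```text
106 [0.46412194 0.27637332 0.02207056] [0.47495267 0.2877345  0.02923628] [0.46945647 0.2824024  0.02750252]
652 [0.4535162  0.26594905 0.00605945] [0.48547343 0.29845424 0.02923628] [0.46942488 0.28286734 0.01125735]
table 0.30529318811526696
plate 469.5097961425781 281.8956604003906 17.925453186035156
```

```bash
python3 - <<'E'
from h import *
a=np.pi/2; R=down(a); x,y=.4695,.2822
env.movel(np.array([x,y,.06]),R,rate=.25); env.movel(np.array([x,y,.0115]),R,rate=.1)
effector.grasp(15); s=env.sense(); print(s["gripper_width"],s["grasp_force"],s["wrist_force"],s["t"])
env.movel(np.array([x,y,.16]),R,rate=.3)
env.reach(np.array([.508,-.012-.078,.16]),R); env.pause(.2)
i,d,P=cloud("wrist"); save("w2",i); np.save("w2P.npy",P); np.save("w2i.npy",i)
big=cv2.resize(i[60:300,120:440],None,fx=2.5,fy=2.5,interpolation=cv2.INTER_CUBIC); save("w2c",big)
s=env.sense(); print(s["gripper_width"],s["ee_pos"],s["t"],s["wrist_force"])
E
```

```text
0.01141284197541024 14.999976754188538 [ 0.89845403  0.5230908  -0.02101225] 4.675
0.011821181151146729 [ 0.50820278 -0.08906561  0.15993702] 6.9667 [-0.78036256  0.6759274  -1.21652931]
```

View pics/w2c.png

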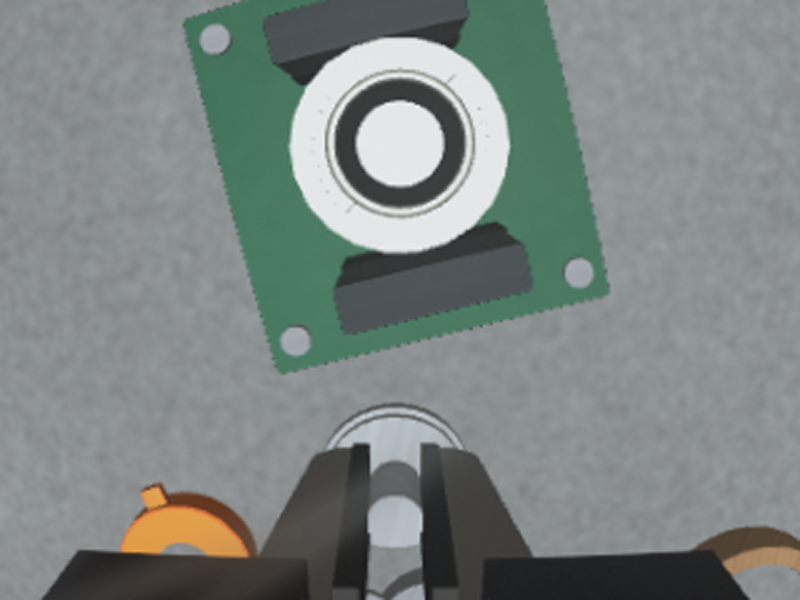

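The crop shows the can's mouth at about (400,143) and the clamp turned by about +15°. The disk is held below it at about (397,460). Faint neck ridges show as ticks near (450,78) and (350,210). I'll measure these in the depth data.

```bash
python3 - <<'E'
from h import *
P=np.load("w2P.npy"); img=np.load("w2i.npy").astype(int)
near=np.hypot(P[...,0]-.51,P[...,1]+.012)<.04
rim=P[near&(P[...,2]>.092)&(P[...,2]<.099)]
print("rim z",np.median(rim[:,2]),len(rim))
from scipy.optimize import least_squares
# annulus: rim from r 19 to 21.8 -> median circle
def fit(Q,r0):
    f=least_squares(lambda p:np.hypot(Q[:,0]-p[0],Q[:,1]-p[1])-p[2],[.51,-.012,r0],loss="soft_l1",f_scale=.001); return f.x,np.std(f.fun)
c,sd=fit(rim,.02); print("rim",c,sd)
sh=P[near&(P[...,2]>.058)&(P[...,2]<.070)]; (cx,cy),rr=cv2.minEnclosingCircle((sh[:,:2]*1000).astype(np.float32)); print("body",cx,cy,rr,np.median(sh[:,2]))
# azimuth profile of height in 23..25.5 mm
r=np.hypot(P[...,0]-c[0],P[...,1]-c[1]); th=np.degrees(np.arctan2(P[...,1]-c[1],P[...,0]-c[0]))
m=near&(r>.0228)&(r<.0258)
print("z in band by azimuth (max,med):")
print([(t,round(np.nanmax(P[...,2][s])*1e3),round(np.nanmedian(P[...,2][s])*1e3)) for t in range(-180,180,10) if (s:=m&(th>=t)&(th<t+10)).any()])
# green plate
g=(img[...,1]>img[...,0]+15)&(img[...,1]>img[...,2]+5)&(np.abs(P[...,2]-.012)<.006)&(np.hypot(P[...,0]-.51,P[...,1]+.012)<.13)
G=(P[g][:,:2]*1000).astype(np.float32); print(len(G),cv2.minAreaRect(G))
dk=np.hypot(P[...,0]-.508,P[...,1]+.089)<.03
Q=P[dk&(P[...,2]>.135)&(P[...,2]<.165)]; print("disk pts",len(Q), Q.min(0) if len(Q) else 0,Q.max(0) if len(Q) else 0)
E
```

```text
rim z 0.09369296767103352 1164
rim [ 0.50845197 -0.01119647  0.02123443] 0.0023256698851090232
body 508.440185546875 -11.02539348602295 36.14236068725586 0.06427084193619731
z in band by azimuth (max,med):
[(-180, 91, 90), (-170, 92, 91), (-160, 93, 91), (-150, 93, 92), (-140, 94, 92), (-130, 93, 67), (-120, 69, 66), (-110, 68, 66), (-100, 69, 67), (-90, 94, 67), (-80, 94, 93), (-70, 95, 93), (-60, 95, 93), (-50, 95, 93), (-40, 94, 93), (-30, 95, 93), (-20, 91, 89), (-10, 91, 89), (0, 92, 90), (10, 92, 91), (20, 93, 91), (30, 93, 92), (40, 93, 92), (50, 93, 92), (60, 67, 66), (70, 68, 66), (80, 67, 66), (90, 68, 66), (100, 95, 93), (110, 95, 93), (120, 95, 93), (130, 94, 93), (140, 94, 93), (150, 95, 93), (160, 90, 89), (170, 91, 90)]
10332 ((508.71746826171875, -13.642112731933594), (140.2332763671875, 150.38421630859375), 14.10609245300293)
disk pts 1120 [ 0.4888063  -0.1058468   0.14885479] [ 0.5254772  -0.07134333  0.16499579]
```

```bash
cat >> h.py <<'E'
def base(n=5):
    F=[]
    for _ in range(n): env.pause(.03); F.append(env.sense()["wrist_force"])
    return np.mean(F,0)
def lower(x,y,z,zstop,R,F0,thr,step=.0007,rate=.03):
    """step down until the tool is pushed up by thr; returns (z, dF, touched)"""
    while True:
        s=env.sense(); dF=s["wrist_force"]-F0
        if dF[2]>thr: return z,dF,True
        if z<=zstop+1e-6: return z,dF,False
        z=max(z-step,zstop); env.movel(np.array([x,y,z]),R,rate=rate)
E
python3 - <<'E'
from h import *
P=np.load("w2P.npy"); c=np.array([.50845,-.0111])
r=np.hypot(P[...,0]-c[0],P[...,1]-c[1]); th=np.degrees(np.arctan2(P[...,1]-c[1],P[...,0]-c[0]))
m=(r>.0225)&(r<.0255)
for lo in(50,-140):
    print([(t,round(np.nanmedian(P[...,2][s])*1e3)) for t in range(lo,lo+66,3) if (s:=m&(th>=t)&(th<t+3)).any()])
R=down(np.pi/2); x,y=.5087,-.0111
env.movel(np.array([x,y,.16]),R,rate=.2); env.movel(np.array([x,y,.111]),R,rate=.15)
F0=base(); print("F0",F0)
pts=[(0,0)]+[(ra*np.cos(t),ra*np.sin(t)) for ra,n in((.001,6),(.002,10)) for t in np.arange(n)*2*np.pi/n]
for dx,dy in pts:
    z,dF,t=lower(x+dx,y+dy,.1095,.1025,R,F0,3.)
    print(np.round([dx*1e3,dy*1e3,z*1e3],2),np.round(dF,1),t,round(env.sense()["ee_pos"][2],4))
    if z<.1045: break
    env.movel(np.array([x+dx,y+dy,.1085]),R,rate=.05)
s=env.sense(); print(s["t"],s["gripper_width"],s["moment"])
E
```

```text
[(50, 92), (53, 67), (56, 66), (59, 67), (62, 67), (65, 66), (68, 66), (71, 67), (74, 66), (77, 66), (80, 66), (83, 66), (86, 66), (89, 66), (92, 66), (95, 67), (98, 80), (101, 94), (104, 93), (107, 93), (110, 93), (113, 93)]
[(-140, 92), (-137, 92), (-134, 92), (-131, 93), (-128, 91), (-125, 67), (-122, 66), (-119, 67), (-116, 66), (-113, 66), (-110, 67), (-107, 67), (-104, 66), (-101, 68), (-98, 66), (-95, 67), (-92, 67), (-89, 67), (-86, 67), (-83, 80), (-80, 93), (-77, 93)]
F0 [ 0.16640441  0.08360714 -0.13255622]
[  0.    0.  102.5] [-0.5  1.2 -1.3] False 0.1025
10.65 0.01142444069460505 [-0.08624372  0.0595035   0.00183203]
```

It went straight in without contact. The neck gaps are centred at about 76° in world, so that is the ear direction for entry. Now I'll settle the disk on the seat, release, check it, and view the ring.

```bash
python3 - <<'E'
from h import *
R=down(np.pi/2); x,y=.5087,-.0111
s=env.sense(); F0=np.array([.17,.08,-.13])
print(lower(x,y,.1025,.1012,R,F0,1.8,step=.0004))
effector.release(); env.movel(np.array([x,y,.20]),R,rate=.25)
i,d,P=cloud("wrist"); save("w3",i); np.save("w3P.npy",P)
q=np.hypot(P[...,0]-x,P[...,1]-y)<.023
K=P[q&(P[...,2]>.105)]; print("knob",K.mean(0),K[:,2].max()); S=P[q&(P[...,2]>.085)&(P[...,2]<.103)&(np.hypot(P[...,0]-x,P[...,1]-y)<.015)]; print("step z",np.percentile(S[:,2],[5,50,95]))
A=np.c_[S[:,:2]-[x,y],np.ones(len(S))]; print("tilt",np.linalg.lstsq(A,S[:,2],rcond=None)[0])
env.reach(np.array([.528,-.228-.075,.16]),R); env.pause(.2)
i,d,P=cloud("wrist"); save("w4",i); np.save("w4P.npy",P); np.save("w4i.npy",i)
print([(np.round(q["at"],3).tolist(),round(q["score"],2)) for q in tip_of("wrist","ring")],env.sense()["t"])
a=np.hstack([cv2.imread("pics/w3.png")[60:300,170:390],cv2.imread("pics/w4.png")[0:240,100:460]]); cv2.imwrite("pics/w34.png",cv2.resize(a,None,fx=1.35,fy=1.35,interpolation=cv2.INTER_CUBIC))
E
```

```text
(0.1017, array([-0.66887306, -0.40686128,  1.80028157]), True)
knob [0.5100441  0.00468764 0.27100089] 0.33068731279276453
step z [0.09764958 0.09870351 0.0999031 ]
tilt [-0.00359431 -0.00339109  0.09875891]
[([0.414, -0.192, 0.001], 0.8), ([0.42, -0.303, 0.001], 0.67), ([0.524, -0.228, 0.001], 0.63)] 14.4167
```

View pics/w34.png

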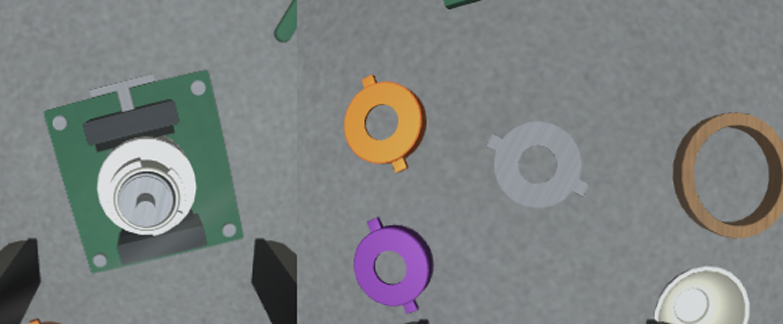

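The disk lies flat in the mouth: step at 98.7 mm, tilt about 0.2°, left part of the picture. The grey ring is at (538,164) in the composite, flange up, with ears at (493,143) and (583,188), about 153° in world. I'll fit it and grasp it.

```bash
python3 - <<'E'
from h import *
P=np.load("w4P.npy"); c=np.array([.526,-.228])
for _ in range(3):
    r=np.hypot(P[...,0]-c[0],P[...,1]-c[1]); 
    T=P[(r<.0325)&(P[...,2]>.0145)&(P[...,2]<.021)]; (cx,cy),rr=cv2.minEnclosingCircle((T[:,:2]*1000).astype(np.float32)); c=np.array([cx,cy])/1000
print("ring",c,rr,np.median(T[:,2]),T[:,:2].mean(0))
r=np.hypot(P[...,0]-c[0],P[...,1]-c[1]); E=P[(r>.034)&(r<.041)&(P[...,2]>.006)&(P[...,2]<.018)]
v=np.exp(2j*np.arctan2(E[:,1]-c[1],E[:,0]-c[0])); a=np.angle(v.mean())/2; print("ears deg",np.degrees(a),len(E),abs(v.mean()))
e=E-np.r_[c,0]; print("ear centre mid", [np.mean(e[(e[:,:2]@[np.cos(a),np.sin(a)])*s>0],0) for s in(1,-1)])
for g in(a%np.pi,a%np.pi-np.pi):
    q=ik([*c,.06],g); print(np.degrees(g),None if q is None else np.round(q,2))
np.save("ring.npy",[*c,a%np.pi])
E
```

```text
ring [ 0.52832294 -0.22712035] 31.53446388244629 0.016741374056940955 [ 0.52789311 -0.22676341]
ears deg -27.917725972072528 110 0.9879136671945687
ear centre mid [array([ 0.032287  , -0.01698968,  0.01268913]), array([-0.03229746,  0.01722312,  0.01255644])]
152.08227402792747 [ 0.08  0.56  0.35  1.92 -0.28  0.71  1.67]
-27.917725972072525 [-0.39  0.8   1.04  1.94 -0.88  0.94 -0.96]
```

```bash
python3 - <<'E'
from h import *
x,y,a=np.load("ring.npy"); R=down(a)
env.reach(np.array([x,y,.07]),R); env.movel(np.array([x,y,.003]),R,rate=.1)
effector.grasp(25); s=env.sense(); print(s["gripper_width"],s["grasp_force"],s["wrist_force"],s["ee_pos"],s["t"])
env.movel(np.array([x,y,.17]),R,rate=.3)
g=np.deg2rad(76.); R=down(g); cx,cy=.5087,-.0111
env.reach(np.array([cx,cy,.17]),R); 
for k in(76,50,25,0): 
    q=ik([cx,cy,.087],np.deg2rad(k)); print(k,None if q is None else np.round(q,2))
env.movel(np.array([cx,cy,.103]),R,rate=.15); F0=base(); print("F0",F0)
z,dF,t=lower(cx,cy,.103,.088,R,F0,4.)
s=env.sense(); print(z,dF,t,s["ee_pos"],s["moment"],s["gripper_width"],s["t"])
np.save("F0.npy",F0)
E
```

```text
0.06152029556239759 25.00048757341574 [ 0.07991573 -0.35822233  2.07146834] [ 0.52852776 -0.22716251  0.003315  ] 16.6417
76 [-0.51  0.46  0.58  2.07 -0.38  0.71  0.06]
50 [-0.57  0.48  0.66  2.08 -0.44  0.73 -0.33]
25 [-0.63  0.5   0.74  2.08 -0.49  0.74 -0.71]
0 [-0.7   0.53  0.84  2.08 -0.57  0.77 -1.08]
F0 [ 0.39991183  0.26588711 -1.10451368]
0.088 [-0.40377607 -0.60850417  1.72480293] False [ 0.50876847 -0.01113187  0.08810549] [-0.04383535  0.16020511  0.0083128 ] 0.06150619556574593 25.0833
```

The ring dropped right down, underside at 85 mm. Now I'll turn it clockwise in small steps with a sinking feed, watching moment and force.

```bash
cat > turn.py <<'E'
from h import *
import sys
cx,cy=.5087,-.0111
def run(k,end,off=0.,mstop=.45,st=3.):
    F0=np.load("F0.npy"); M0=env.sense()["moment"][2]*0+0.008
    while k>end:
        k-=st; z=.088-.0025*min(76-k,75)/75+off
        env.reach(np.array([cx,cy,z]),down(np.deg2rad(k)))
        s=env.sense(); dF=s["wrist_force"]-F0; m=s["moment"][2]-M0
        ya=np.degrees(np.arctan2(s["tcp_rot"][1][0],s["tcp_rot"][0][0]))
        print(round(k,1),round(ya,1),"z",round(s["ee_pos"][2]*1e3,2),"F",np.round(dF,1),"Mz",round(m,3),"t",round(s["t"],2))
        if abs(m)>mstop or np.abs(dF).max()>12: print("STOP"); break
        if dF[2]>3.5: off+=.00015
        if dF[2]<-3.5: off-=.00015
    return k,off
E
python3 -c "
from turn import *
print(run(76,52))"
```

```text
73.0 73.1 z 88.0 F [-0.3 -0.4  1.9] Mz -0.026 t 25.33
70.0 70.1 z 87.91 F [-0.5  0.2  1.3] Mz -0.048 t 25.58
67.0 67.1 z 87.77 F [-0.2 -0.8  2.8] Mz -0.01 t 25.83
64.0 64.1 z 87.66 F [-0.6 -0.9  2.5] Mz -0.013 t 26.08
61.0 61.1 z 87.54 F [-0.3 -0.5  2.8] Mz -0.012 t 26.33
58.0 58.1 z 87.45 F [-0.6  0.5  3.4] Mz -0.029 t 26.58
55.0 55.1 z 87.33 F [-0.9 -0.1  3.8] Mz -0.038 t 26.83
52.0 52.1 z 87.36 F [ 0.4 -0.3  3. ] Mz -0.03 t 27.08
(52.0, 0.00015)
```

```bash
sed -i 's/dF\[2\]>3.5/dF[2]>6/' turn.py; python3 -c "
from turn import *
k,o=run(52,10,.0001)
print(k,o)
if k<=10: print(run(k,-10,o,st=1.5))"
```

```text
49.0 49.1 z 87.26 F [-0.8 -0.4  3.1] Mz -0.024 t 27.33
46.0 46.1 z 87.13 F [-0.4 -0.2  4.7] Mz -0.025 t 27.58
43.0 43.1 z 87.05 F [-1.  -0.3  4.3] Mz -0.038 t 27.83
40.0 40.1 z 86.93 F [-0.1  0.3  4.3] Mz 0.011 t 28.08
37.0 37.1 z 86.84 F [ 0.7 -0.2  5.4] Mz -0.045 t 28.33
34.0 34.1 z 86.76 F [ 0.1 -0.6  6.1] Mz -0.095 t 28.58
31.0 31.1 z 86.76 F [ 0.7 -1.   4.7] Mz -0.061 t 28.83
28.0 28.1 z 86.69 F [ 0.1 -0.4  4.3] Mz -0.005 t 29.08
25.0 25.1 z 86.57 F [-0.8  0.2  4.7] Mz -0.012 t 29.33
22.0 22.1 z 86.49 F [0.4 0.  6.5] Mz -0.058 t 29.58
19.0 19.1 z 86.53 F [-0.  -1.4  5. ] Mz -0.044 t 29.83
16.0 16.1 z 86.42 F [ 0.6 -1.4  6.5] Mz -0.011 t 30.08
13.0 13.1 z 86.42 F [ 0.3 -0.2  4.1] Mz -0.053 t 30.33
10.0 10.1 z 86.32 F [ 0.9 -1.2  5.4] Mz -0.043 t 30.58
10.0 0.0005499999999999999
8.5 8.6 z 86.25 F [-0.1 -0.7  4.1] Mz 0.008 t 30.83
7.0 7.1 z 86.22 F [-0.  -1.2  4.6] Mz 0.037 t 31.08
5.5 5.5 z 86.17 F [ 1.2 -1.1  3.6] Mz 0.081 t 31.33
4.0 4.0 z 86.13 F [-0.2 -0.6  3.6] Mz 0.014 t 31.58
2.5 2.5 z 86.06 F [ 1.  -0.5  3.4] Mz 0.059 t 31.83
1.0 1.0 z 86.0 F [ 0.1 -0.6  3. ] Mz 0.061 t 32.08
-0.5 -0.5 z 86.02 F [ 0.7 -1.5  3. ] Mz 0.054 t 32.33
-2.0 -2.0 z 85.98 F [ 1.5 -0.8  2.8] Mz 0.037 t 32.58
-3.5 -3.4 z 85.97 F [-0.2 -0.1  2.3] Mz 0.23 t 32.83
-5.0 -4.9 z 85.96 F [ 0.2 -0.1  1.5] Mz 0.432 t 33.08
-6.5 -6.4 z 85.99 F [ 1.4 -0.   2.7] Mz 0.678 t 33.33
STOP
(-6.5, 0.0005499999999999999)
```

The stop is felt at about −3°: the moment climbs to 0.68 N m after some 79° of turning, and the ring underside is at about 82.7 mm, so it is home. I'll ease the twist, release, retreat and check.

```bash
python3 - <<'E'
from turn import *
z=.088-.0025+.00055-.0001
env.reach(np.array([cx,cy,z]),down(np.deg2rad(-4.5))); s=env.sense(); print(s["moment"],s["wrist_force"]-np.load("F0.npy"))
effector.release(); R=down(np.deg2rad(-4.5))
env.movel(np.array([cx,cy,.2]),R,rate=.2); env.pause(.2)
i,d,P=cloud("wrist"); save("w5",i)
r=np.hypot(P[...,0]-cx,P[...,1]-cy)
T=P[(r>.017)&(r<.029)&(P[...,2]>.09)&(P[...,2]<.11)]; print("flange z",np.percentile(T[:,2],[5,50,95]))
A=np.c_[T[:,:2]-[cx,cy],np.ones(len(T))]; print("tilt",np.linalg.lstsq(A,T[:,2],rcond=None)[0])
E=P[(r>.034)&(r<.041)&(P[...,2]>.08)&(P[...,2]<.1)]; v=np.exp(2j*np.arctan2(E[:,1]-cy,E[:,0]-cx)).mean(); print("ears",np.degrees(np.angle(v))/2,abs(v),len(E))
K=P[(r<.012)&(P[...,2]>.108)&(P[...,2]<.125)]; print("knob top",np.percentile(K[:,2],[50,90]) if len(K) else None)
save("w5c",cv2.resize(i[60:300,130:430],None,fx=2,fy=2)); print(env.sense()["t"],env.sense()["gripper_width"])
E
```

```text
[ 0.02931922 -0.14471806  0.23317592] [1.59103991 0.14059887 1.18024284]
flange z [0.09827839 0.09940531 0.10051388]
tilt [-0.00321365  0.00150831  0.0993928 ]
ears -3.6001234399886006 0.9859944147714331 142
knob top [0.1162073  0.11722376]
35.1583 0.09222624685265629
```

View pics/w5c.png

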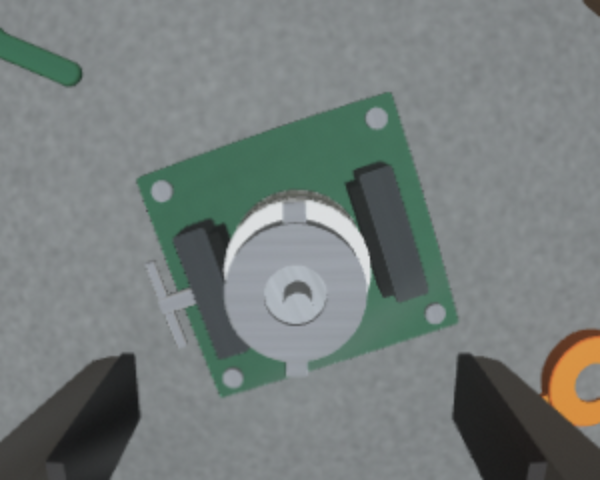

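The picture shows the ring level on the can at (297,290), ears at (295,210) and (297,368), with the knob through its opening. Flange top is at 99.4 mm and knob top at about 116.5 mm, matching the home position, and the gripper is clear. Handing in.

```bash
python3 -c "
from h import *
print(workorder.finish_job())"
```

```text
the job is handed in; nothing more can be done
None
```

The can is closed and the job is handed in: the disk lies flat in the mouth, the ring is screwed down to its stop (peak twist about 0.7 N m), the gripper has let go, and the arm used about 35 s of the 72 s.

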